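Pack out a gel casting box with filler plates and hold the stack tight

ROBOT

A 6-joint arm with a two-finger parallel gripper is mounted at the origin on a cart in front of the work surface, level with it; the furniture and walls round the work are solid. World frame = base frame: x ahead of the robot, y to its left, z up, the work surface at z = 0. Lengths are in m, angles in rad, forces in N, time in s.
With the tool pointing down it reaches from about 0.225 to 0.875 m from the base axis. Payload 3.4 kg.
Tool frame: the origin (TCP) lies midway between the tips of the shut fingers; the grasp point (between the pads) lies r.tcp_to_grasp behind it (r.tcp_to_grasp is the distance from the TCP to the grasp point, in m); z points along the fingers, y is the line along which they close (so a half turn about z gives the same grasp; the last joint's range is limited). The gripper opens to 85 mm and grips with 20 to 120 N. Pads are 22 mm wide; open, the fingers measure 114 mm over their backs; the gripper's body (76 mm by 85 mm) begins 54 mm behind the grasp point. The pads swing forward as they close: fully open they stand 13 mm farther back than shut.
Start: joints at [-1.23, 0.276, 1.505, -0, 1.361, -0.121], TCP at [0.256, -0.515, 0.231] pointing down, gripper open.
Joint ranges: [-2.89, 2.89], [-0.75, 2.08], [0.22, 2.7], [-1.18, 4.32], [0.11, 2.71], [-2.7, 2.7]. Speed limits (rad/s): [2.57, 2.57, 3.14, 3.14, 3.14, 3.14].

INTERFACE

Orientations are given as a 3x3 rotation matrix whose columns are the frame's x, y, z axes.
In Python, from cell import r gives the robot as it stands. The module is installed in compiled form; this text tells all that it offers.
- The arm moves only by the shell command python3 -m creep 'ROWS' [FORCE]. ROWS is a JSON object of lists of equal length, an entry for each row: "xyz": the shift along the tool's x, y, z in cm, a list of three; "dr": the turn, a rotation vector about the tool's x, y, z in degrees, a list of three; "claw": the closure, from -1 (fully open) to 1 (shut). A call has exactly 5 rows; each row is the pose to reach, as a shift and turn from the pose commanded when the call began, along the tool's axes at that moment; what a row does not reach only later rows make up. A row lasts 1/10 s, in which the tool goes at most 50 mm and 8.59 degrees, less where a joint would pass 70% of its speed; a pose out of reach is approached as far as the arm can. A call with a gripper value outside its range is refused whole. The fingers move at their own pace and stop on an object; FORCE is the grip in N (left out, the last holds). Time passes only in rows, so rows that repeat a pose let the fingers close, or fill a call up. It gives the time, the measured TCP pose, the force, the opening and the grip force at its end, in the units of the state.
- r.read_state(): the state, without advancing time (a new reading comes with each control period).
- r.get_image(name): name is "scene" or "top"; returns a dict with "image" (384x512x3 uint8, blue, green, red), "fx", "fy", "cx", "cy" (pixels), "D" ([k1, k2, p1, p2, k3] as OpenCV has them; the pictures are not rectified), "R" (3x3) and "t" (3): a world point X has camera coordinates R X + t. Camera axes: x right, y down, z forward; pixel columns grow to the right and rows downward; lengths in m; the calibration is good to about 2 mm. A picture is of the moment at which its call begins. There is no depth.
- r.close_job(): hands the job in; it is judged then, once.
The state is a dict: "t": time; "joint_positions": joint angles; "qd": joint speeds; "joint_efforts": joint torques, N m; "tool_pos": TCP position; "tool_rot": TCP orientation; "wrist_force": force on the tool from outside, world axes, zero at the start; "ft_torque": the same for the moment, N m; "opening": finger opening in m; "grip_force": force on a finger pad.
Only numpy, scipy, OpenCV 4.12 (cv2) and the standard library are available. Lean on these libraries where they do the work, as an engineer would, in place of code of your own. Each camera call takes 0.05 s, during which the arm holds its last target. There are 200 camera calls.

TASK

The glass gel cassettes stand loose in the casting box. Take filler plates from the rack and stand them one by one, fully down, in the gap between the cassettes and the pressure plate, until the pressure plate, pushed in with its palm button, grips the whole stack tight against the end stop instead of running out of travel; leave the plates that are not needed in the rack and everything else on the desk alone. Finish while holding: keep the button pushed in firmly (about 10 N on the stack, never so hard that the glass could crack) so that the stack cannot shift while I pour.

Things in the scene. Friction and masses are not known exactly. Their poses are not given: they have to be found in the camera images.
- casting_box: open-topped casting box, fixed to the desk: clear 6 mm walls on a grey 130 x 124 mm base. Origin: centre of its underside, on the desk; z up. The stack runs along the box's own y axis. Inside it measures 106 mm (x, -53 to +53) by 100 mm (y, -50 to +50), floor 8 mm above the desk, walls and side rails up to 65 mm. The pressure plate is at the -y end, the adjustable end stop towards the +y end.
- plunger (a joint): travel of the pressure plate into the box along the box's +y (m): 0 as it rests, 0.014 at its hard stop. A return spring pushes it back with 1.4 N at 0 and 3.1 N at 0.014. It carries pressure plate, stem and button.
- pressure_plate: grey pressure plate inside the box's -y end (98 mm along x, 6 mm thick, 11 to 71 mm above the desk), with a steel stem through the end wall and a black round palm button outside, all one moving part. Its origin lies at the box's origin when the plunger reads 0 and shifts with it.
- plate_face (a point): centre of the pressure plate's inner face, which presses on the stack; at rest at y = -42 mm of the box, 46 mm above the desk
- button_face (a point): centre of the outer face of the palm button (36 mm diameter, 12 mm thick, outer face 28 mm diameter), 46 mm above the desk; at rest at y = -102 mm of the box, 46 mm clear of the end wall's outside. Push it along the box's +y.
- end_stop: grey adjustable end stop, clamped on the side rails by two thumbscrews; it does not move in the task, but was set anywhere from 8 to 23 mm along the box's +y. Origin: bottom edge of the face that the stack leans on, mid-width, on the box floor; same axes as the box; stack on its -y side. The plate is 8 mm thick, its top bar and thumbscrews (above the side rails) reach 78 mm above the desk.
- cassette_1: glass gel cassette standing on edge, 100 mm (x) by 8 mm (y) by 72 mm tall, 0.1 kg, loose; number 1 of four counted from the end stop. Origin: centre of its underside, on the box floor; same axes as the box. Its top is 80 mm above the desk.
- cassette_2: glass gel cassette standing on edge, 100 mm (x) by 8 mm (y) by 72 mm tall, 0.1 kg, loose; number 2 of four counted from the end stop. Origin: centre of its underside, on the box floor; same axes as the box. Its top is 80 mm above the desk.
- cassette_3: glass gel cassette standing on edge, 100 mm (x) by 8 mm (y) by 72 mm tall, 0.1 kg, loose; number 3 of four counted from the end stop. Origin: centre of its underside, on the box floor; same axes as the box. Its top is 80 mm above the desk.
- cassette_4: glass gel cassette standing on edge, 100 mm (x) by 8 mm (y) by 72 mm tall, 0.1 kg, loose; number 4 of four counted from the end stop (the outermost, next to the gap). Origin: centre of its underside, on the box floor; same axes as the box. Its top is 80 mm above the desk.
- plate_rack: grey slotted rack, fixed to the desk, 120 x 116 mm; origin: centre of its underside. Three slots run along its x, at y = -30, 0 and +30 mm, 12 mm wide, floor 8 mm and comb teeth up to 34 mm above the desk.
- filler_1: white plastic filler plate standing in the rack: 100 mm long (own x) by 10 mm thick (own y) by 72 mm tall, with a lifting tab in the middle of its top edge, 36 mm long (x), 10 mm thick, rising from 72 to 102 mm. Origin: centre of its underside; about 0.09 kg. Pinch the tab by its two ends (fingers closing along the plate's x), so that the fingers stay clear of the neighbouring plates. All three are alike; one or two are needed.
- filler_2: white plastic filler plate standing in the rack: 100 mm long (own x) by 10 mm thick (own y) by 72 mm tall, with a lifting tab in the middle of its top edge, 36 mm long (x), 10 mm thick, rising from 72 to 102 mm. Origin: centre of its underside; about 0.09 kg. Pinch the tab by its two ends (fingers closing along the plate's x), so that the fingers stay clear of the neighbouring plates. All three are alike; one or two are needed.
- filler_3: white plastic filler plate standing in the rack: 100 mm long (own x) by 10 mm thick (own y) by 72 mm tall, with a lifting tab in the middle of its top edge, 36 mm long (x), 10 mm thick, rising from 72 to 102 mm. Origin: centre of its underside; about 0.09 kg. Pinch the tab by its two ends (fingers closing along the plate's x), so that the fingers stay clear of the neighbouring plates. All three are alike; one or two are needed.
- beaker: glass beaker, 55 mm wide, 70 mm tall, bystander; origin: centre of its underside
- amber_bottle: amber bottle with cap, 56 mm wide, 108 mm tall, bystander; origin: centre of its underside
- carton: small carton, 65 x 95 x 55 mm, bystander; origin: centre of its underside
Not all that is in view belongs to the job. Leave any green look-alike of the cassette_3 alone.

How it is judged:
On the way:
1. a filler plate stands fully down in the box, between the cassettes and the pressure plate, let go (((((z of filler_1 in the frame of casting_box between 0.004 and 0.012 m and x of filler_1 in the frame of casting_box between -0.008 and 0.008 m and y of filler_1 in the frame of casting_box between -0.045 and 0.03 m and angle between filler_1's own z axis and vertical below 0.1 rad and angle between the y axis of filler_1 and the y axis of casting_box, either way round below 0.1 rad) and y of filler_1 in the frame of cassette_4 below -0.007 m) and contact force between the fingers and filler_1 below 0.3 N) or (((z of filler_2 in the frame of casting_box between 0.004 and 0.012 m and x of filler_2 in the frame of casting_box between -0.008 and 0.008 m and y of filler_2 in the frame of casting_box between -0.045 and 0.03 m and angle between filler_2's own z axis and vertical below 0.1 rad and angle between the y axis of filler_2 and the y axis of casting_box, either way round below 0.1 rad) and y of filler_2 in the frame of cassette_4 below -0.007 m) and contact force between the fingers and filler_2 below 0.3 N) or (((z of filler_3 in the frame of casting_box between 0.004 and 0.012 m and x of filler_3 in the frame of casting_box between -0.008 and 0.008 m and y of filler_3 in the frame of casting_box between -0.045 and 0.03 m and angle between filler_3's own z axis and vertical below 0.1 rad and angle between the y axis of filler_3 and the y axis of casting_box, either way round below 0.1 rad) and y of filler_3 in the frame of cassette_4 below -0.007 m) and contact force between the fingers and filler_3 below 0.3 N))), for 0.2 s.
At the end, for the whole second after the job is handed in: Filler plates used stand fully down (4 mm), upright and square (0.1 rad) between cassettes and pressure plate, let go; spare ones still in the rack (12 mm); cassettes seated. Robot pushes the button over 5 N, pressure plate on filler over 4 N, cassette 1 on end stop over 3 N ((((z of filler_1 in the frame of casting_box between 0.004 and 0.012 m and x of filler_1 in the frame of casting_box between -0.008 and 0.008 m and y of filler_1 in the frame of casting_box between -0.045 and 0.03 m and angle between filler_1's own z axis and vertical below 0.1 rad and angle between the y axis of filler_1 and the y axis of casting_box, either way round below 0.1 rad) and y of filler_1 in the frame of cassette_4 below -0.007 m) or ((z of filler_2 in the frame of casting_box between 0.004 and 0.012 m and x of filler_2 in the frame of casting_box between -0.008 and 0.008 m and y of filler_2 in the frame of casting_box between -0.045 and 0.03 m and angle between filler_2's own z axis and vertical below 0.1 rad and angle between the y axis of filler_2 and the y axis of casting_box, either way round below 0.1 rad) and y of filler_2 in the frame of cassette_4 below -0.007 m) or ((z of filler_3 in the frame of casting_box between 0.004 and 0.012 m and x of filler_3 in the frame of casting_box between -0.008 and 0.008 m and y of filler_3 in the frame of casting_box between -0.045 and 0.03 m and angle between filler_3's own z axis and vertical below 0.1 rad and angle between the y axis of filler_3 and the y axis of casting_box, either way round below 0.1 rad) and y of filler_3 in the frame of cassette_4 below -0.007 m)) and (((z of filler_1 in the frame of casting_box between 0.004 and 0.012 m and x of filler_1 in the frame of casting_box between -0.008 and 0.008 m and y of filler_1 in the frame of casting_box between -0.045 and 0.03 m and angle between filler_1's own z axis and vertical below 0.1 rad and angle between the y axis of filler_1 and the y axis of casting_box, either way round below 0.1 rad) and y of filler_1 in the frame of cassette_4 below -0.007 m) or (distance of filler_1 from where it was at the start of the episode below 0.012 m and angle between filler_1's own z axis and vertical below 0.15 rad)) and (((z of filler_2 in the frame of casting_box between 0.004 and 0.012 m and x of filler_2 in the frame of casting_box between -0.008 and 0.008 m and y of filler_2 in the frame of casting_box between -0.045 and 0.03 m and angle between filler_2's own z axis and vertical below 0.1 rad and angle between the y axis of filler_2 and the y axis of casting_box, either way round below 0.1 rad) and y of filler_2 in the frame of cassette_4 below -0.007 m) or (distance of filler_2 from where it was at the start of the episode below 0.012 m and angle between filler_2's own z axis and vertical below 0.15 rad)) and (((z of filler_3 in the frame of casting_box between 0.004 and 0.012 m and x of filler_3 in the frame of casting_box between -0.008 and 0.008 m and y of filler_3 in the frame of casting_box between -0.045 and 0.03 m and angle between filler_3's own z axis and vertical below 0.1 rad and angle between the y axis of filler_3 and the y axis of casting_box, either way round below 0.1 rad) and y of filler_3 in the frame of cassette_4 below -0.007 m) or (distance of filler_3 from where it was at the start of the episode below 0.012 m and angle between filler_3's own z axis and vertical below 0.15 rad)) and z of cassette_1 in the frame of casting_box between 0.004 and 0.012 m and x of cassette_1 in the frame of casting_box between -0.008 and 0.008 m and y of cassette_1 in the frame of casting_box between -0.045 and 0.03 m and angle between each of cassette_1, cassette_2, cassette_3, cassette_4's own z axis and vertical below 0.1 rad and angle between the y axis of each of cassette_1, cassette_2, cassette_3, cassette_4 and the y axis of casting_box, either way round below 0.1 rad and z of cassette_2 in the frame of casting_box between 0.004 and 0.012 m and x of cassette_2 in the frame of casting_box between -0.008 and 0.008 m and y of cassette_2 in the frame of casting_box between -0.045 and 0.03 m and z of cassette_3 in the frame of casting_box between 0.004 and 0.012 m and x of cassette_3 in the frame of casting_box between -0.008 and 0.008 m and y of cassette_3 in the frame of casting_box between -0.045 and 0.03 m and z of cassette_4 in the frame of casting_box between 0.004 and 0.012 m and x of cassette_4 in the frame of casting_box between -0.008 and 0.008 m and y of cassette_4 in the frame of casting_box between -0.045 and 0.03 m and (contact force between pressure_plate and filler_1 above 4 N or contact force between pressure_plate and filler_2 above 4 N or contact force between pressure_plate and filler_3 above 4 N) and contact force between cassette_1 and end_stop above 3 N and contact force between any of the fingers, the arm and pressure_plate above 5 N and contact force between the fingers and filler_1 below 0.5 N and contact force between the fingers and filler_2 below 0.5 N and contact force between the fingers and filler_3 below 0.5 N); the arm keeps its last pose, push and grip.
It fails at once if the glass stack is squeezed with more than 60 N (contact force between cassette_1 and end_stop above 60 N).
It fails at once if a bystander (beaker, amber bottle, carton) is shifted by more than 30 mm or tipped (distance of any of beaker, amber_bottle, carton from where it was at the start of the episode above 0.03 m or angle between any of beaker, amber_bottle, carton's own z axis and vertical above 0.4 rad).
It also fails if it takes over 72 s, if anything falls off the work surface, if the arm or the gripper's body presses on something with over 40 N, if the wrist force passes 120 N, or if a joint passes its speed limit or range.

## Working session

There is one attempt and no reset: what is moved stays moved. The work goes in short steps, Python scripts to look and compute and a shell command to move; the robot and the scene stay as the last step left them, time stands still between calls to the robot, and variables do not carry over. Pictures are saved under pics/ and viewed, at most 14 in all, crops included, and the job is handed in when it is done.

```bash
mkdir -p pics; python3 - <<'E'
from cell import r
import cv2,numpy as np,pickle
for n in("scene","top"):
    d=r.get_image(n); cv2.imwrite(f"pics/{n}0.png",d["image"]); print(n,d["fx"],d["D"],np.round(d["R"],3).tolist(),np.round(d["t"],3), -d["R"].T@d["t"])
    pickle.dump(d,open(f"{n}0.pkl","wb"))
s=r.read_state();print(s["t"],s["tool_pos"],s["tool_rot"],r.tcp_to_grasp,s["wrist_force"])
E
```

```text
scene 449.8267365230235 [0.05457138 0.         0.         0.         0.        ] [[-0.853, -0.522, -0.004], [-0.391, 0.645, -0.657], [0.345, -0.559, -0.754]] [0.465 0.251 0.877] [0.19214487 0.57033225 0.82820916]
top 395.84447356104323 [-0.07046865  0.          0.          0.          0.        ] [[-0.02, -1.0, -0.001], [-0.996, 0.02, -0.087], [0.087, -0.001, -0.996]] [0.005 0.53  0.886] [ 0.45066519 -0.00390291  0.92848509]
0.1 [ 0.25602861 -0.51433795  0.23052006] [[ 8.95242812e-01  4.45578249e-01 -5.75088646e-04]
 [ 4.45578587e-01 -8.95241498e-01  1.54382084e-03]
 [ 1.73049766e-04 -1.63834169e-03 -9.99998643e-01]] 0.0187 [0.25305349 0.28625455 0.14166213]
```

View pics/scene0.png

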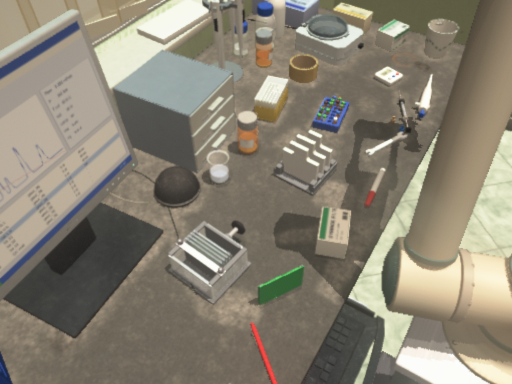

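View pics/top0.png

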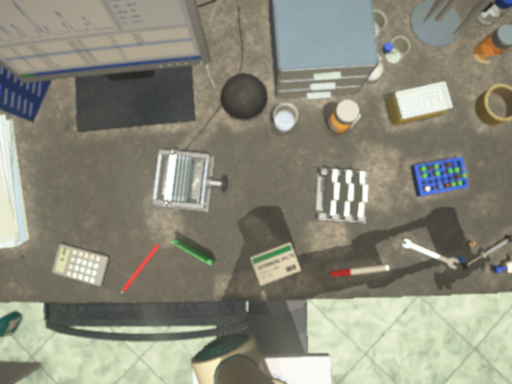

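The scene view shows the box at about (208,262), the rack at (305,162) and the carton at (333,232). In the top view the box is at (184,180) with its button at (222,183) on the right (world -y), and the rack is at (343,194). I'll zoom in next.

```bash
python3 - <<'E'
import cv2,numpy as np
a=cv2.imread("pics/top0.png")
A=cv2.resize(a[140:220,140:240],None,fx=5,fy=5,interpolation=cv2.INTER_CUBIC)
B=cv2.resize(a[155:235,305:380],None,fx=4,fy=4,interpolation=cv2.INTER_CUBIC)
B=cv2.copyMakeBorder(B,0,80,0,0,cv2.BORDER_CONSTANT)
cv2.imwrite("pics/c1.png",np.hstack([A,B]))
E
```

```text
(no output)
```

View pics/c1.png

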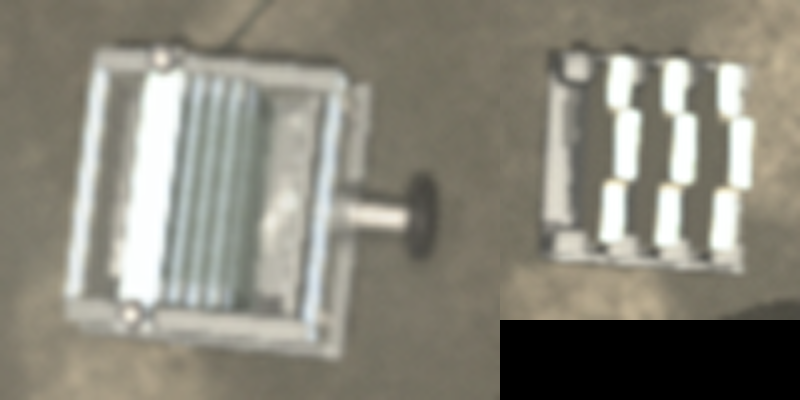

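The crop shows the box: end-stop bar at crop x≈165, cassettes at 180-255, pressure plate near 310, button at (422,217). The three tabs are at crop (627,145), (684,150) and (740,153). Next I measure these in both views.

```bash
cat > h.py <<'E'
import cv2,numpy as np,pickle
def ray(d,uv):
    K=np.array([[d["fx"],0,d["cx"]],[0,d["fy"],d["cy"]],[0,0,1]])
    p=cv2.undistortPoints(np.array(uv,float).reshape(-1,1,2),K,np.array(d["D"]))[:,0]
    R=np.array(d["R"]); return -R.T@d["t"], np.c_[p,np.ones(len(p))]@R
def plane(d,uv,z):
    c,v=ray(d,uv); return c+v*((z-c[2])/v[:,2])[:,None]
def tri(d1,u1,d2,u2):
    (c1,v1),(c2,v2)=ray(d1,[u1]),ray(d2,[u2]); A=np.c_[v1[0],-v2[0]]
    k=np.linalg.lstsq(A,c2-c1,rcond=None)[0]; a=c1+k[0]*v1[0];b=c2+k[1]*v2[0]; return (a+b)/2,np.linalg.norm(a-b)
def proj(d,X):
    K=np.array([[d["fx"],0,d["cx"]],[0,d["fy"],d["cy"]],[0,0,1]])
    return cv2.projectPoints(np.array(X,float).reshape(-1,3),cv2.Rodrigues(np.array(d["R"]))[0],np.array(d["t"]),K,np.array(d["D"]))[0][:,0]
E
python3 - <<'E'
from h import *
T=pickle.load(open("top0.pkl","rb"));S=pickle.load(open("scene0.pkl","rb"))
# tabs in the top view (bright)
f=lambda x,y:((x)/5+140-.4,(y)/5+140-.4)
g=lambda x,y:((x-500)/4+305-.375,y/4+155-.375)
print("tabs",plane(T,[g(627,145),g(684,150),g(740,153)],.110))
print("row1(far)ends z80",plane(T,[g(621,57),g(612,244)],.080),plane(T,[g(675,60),g(668,248)],.08),plane(T,[g(731,64),g(724,252)],.08))
P=plane(T,[f(163,58),f(133,316)],.078);print("screws",P,np.degrees(np.arctan2(*(P[0]-P[1])[[1,0]])))
P=plane(T,[f(97,48),f(345,72),f(318,345),f(67,318)],.065);print("corners65",P,P.mean(0))
print("button",plane(T,[f(422,217)],.046))
print("cass z80: bar/c1 top,bot; c4 top, bot",plane(T,[f(182,75),f(160,300),f(260,95),f(240,308)],.08))
s=S["image"];A=cv2.resize(s[210:310,160:260],None,fx=5,fy=5,interpolation=cv2.INTER_CUBIC)
B=cv2.resize(s[125:200,270:345],None,fx=4,fy=4,interpolation=cv2.INTER_CUBIC);B=cv2.copyMakeBorder(B,0,200,0,0,cv2.BORDER_CONSTANT)
cv2.imwrite("pics/c2.png",np.hstack([A,B]))
E
```

```text
tabs [[ 0.52234261 -0.1634878   0.11      ]
 [ 0.51914399 -0.19324134  0.11      ]
 [ 0.51699536 -0.2226023   0.11      ]]
row1(far)ends z80 [[ 0.57291917 -0.16785525  0.08      ]
 [ 0.47181953 -0.15934648  0.08      ]] [[ 0.57074664 -0.19725083  0.08      ]
 [ 0.46902894 -0.18949021  0.08      ]] [[ 0.56801106 -0.22780473  0.08      ]
 [ 0.46622312 -0.21972158  0.08      ]]
screws [[0.61927774 0.18563672 0.078     ]
 [0.50653709 0.19858897 0.078     ]] -6.553714704855928
corners65 [[0.62706044 0.21811951 0.065     ]
 [0.61375005 0.10752721 0.065     ]
 [0.49314469 0.12030253 0.065     ]
 [0.50705987 0.23092633 0.065     ]] [0.56025376 0.1692189  0.065     ]
button [[0.55065678 0.07583141 0.046     ]]
cass z80: bar/c1 top,bot; c4 top, bot [[0.61117229 0.17683439 0.08      ]
 [0.51309671 0.18638037 0.08      ]
 [0.60159172 0.14271249 0.08      ]
 [0.50897795 0.15171475 0.08      ]]
```

View pics/c2.png

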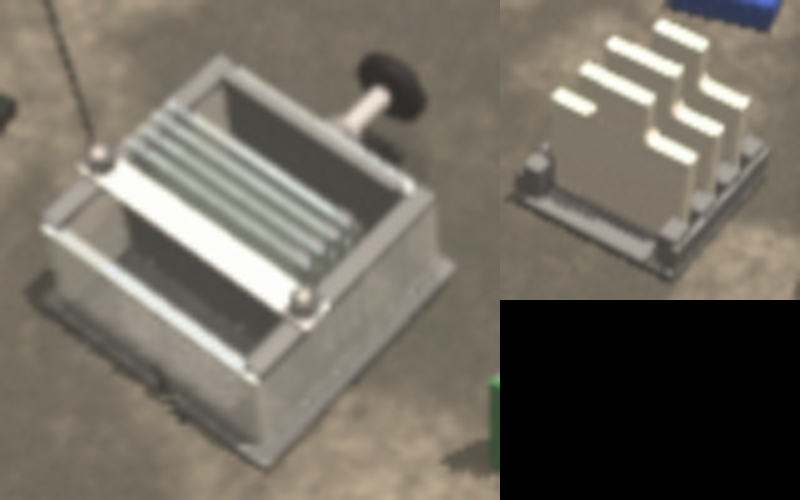

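Box yaw is about -6.6° with its centre near (0.561,0.170). The rack yaw is about -4.7° and the nearest filler is at (0.522,-0.164). In the scene crop the cassettes stand upright in the box at (130-350,105-260). I'll head above filler_1.

```bash
cat > go.py <<'E'
import sys
from cell import r
from h import *
from scipy.spatial.transform import Rotation as Ro
def rem(x,y,z,yaw):
    s=r.read_state();R=np.array(s["tool_rot"]);a=np.radians(yaw)
    yt=np.array([np.cos(a),np.sin(a),0]);zt=np.array([0,0,-1.]);G=np.c_[np.cross(yt,zt),yt,zt]
    print("t",round(s["t"],2),"pos",np.round(s["tool_pos"],4),"shift cm",np.round(R.T@(np.array([x,y,z])-s["tool_pos"])*100,2),"dr",np.round(np.degrees(Ro.from_matrix(R.T@G).as_rotvec()),2),"F",np.round(s["wrist_force"],1),"q6",round(s["joint_positions"][5],2))
if __name__=="__main__": rem(*map(float,sys.argv[1:5]))
E
python3 -m creep '{"xyz":[[4,-2,0],[8,-4,1],[12,-6,2],[16,-8,3],[20,-10,4]],"dr":[[0,0,-6],[0,0,-12],[0,0,-18],[0,0,-24],[0,0,-30]],"claw":[-1,-1,-1,-1,-1]}' 40
python3 go.py 0.522 -0.1636 0.16 -4.7
```

```text
t: 0.6
tool_pos: [0.3913, -0.3345, 0.1907]
tool_rot: [[0.549, 0.836, -0.0], [0.836, -0.549, 0.0], [0.0, -0.0, -1.0]]
wrist_force: [1.3, 0.1, 0.6]
opening: 0.0852
grip_force: 0.0
t 0.6 pos [ 0.3913 -0.3345  0.1907] shift cm [21.46  1.54  3.07] dr [-1.000e-02 -1.000e-02 -2.862e+01] F [1.3 0.1 0.6] q6 -0.26
```

```bash
python3 -m creep '{"xyz":[[4.4,0.3,0.6],[8.7,0.6,1.2],[13,0.9,1.8],[17.2,1.2,2.4],[21.5,1.5,3]],"dr":[[0,0,-6],[0,0,-12],[0,0,-18],[0,0,-24],[0,0,-28.6]],"claw":[-1,-1,-1,-1,-1]}'
python3 -m creep '{"xyz":[[0,0,0],[0,0,0],[0,0,0],[0,0,0],[0,0,0]],"dr":[[0,0,0],[0,0,0],[0,0,0],[0,0,0],[0,0,0]],"claw":[-1,-1,-1,-1,-1]}' | head -2
python3 go.py 0.522 -0.1636 0.083 -4.7
python3 - <<'E'
from cell import r
import cv2,numpy as np
a=r.get_image("scene")["image"][70:200,240:370];b=r.get_image("top")["image"][140:240,290:390]
cv2.imwrite("pics/c3.png",np.hstack([cv2.resize(a,(400,400)),cv2.resize(b,(400,400))]))
E
```

```text
t: 1.1
tool_pos: [0.5226, -0.1637, 0.1608]
tool_rot: [[0.082, 0.997, -0.0], [0.997, -0.082, -0.0], [-0.0, -0.0, -1.0]]
wrist_force: [0.0, -0.5, 0.2]
opening: 0.0855
grip_force: 0.0
t: 1.6
tool_pos: [0.5214, -0.1664, 0.1615]
t 1.6 pos [ 0.5214 -0.1664  0.1615] shift cm [0.28 0.03 7.85] dr [ 0.01  0.02 -0.36] F [ 0.7 -0.3  0.2] q6 -0.35
```

View pics/c3.png

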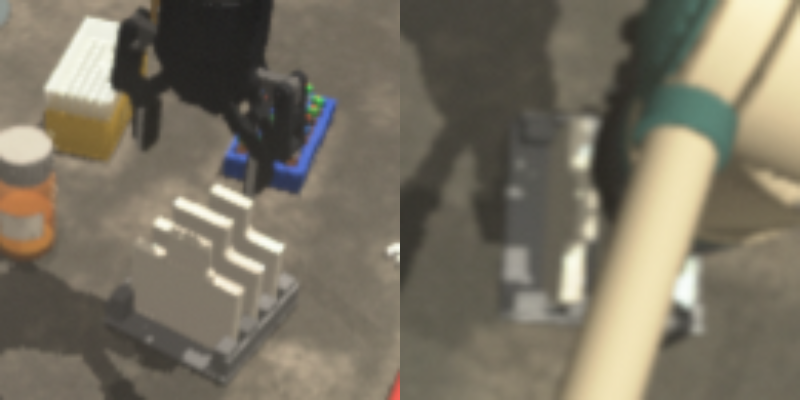

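The gripper is open above the rack, with the fingers at about (140,110) and (258,165) straddling the plate's x direction. I'll descend and grasp.

```bash
python3 -m creep '{"xyz":[[0.3,0,1.5],[0.3,0,3.2],[0.3,0,4.8],[0.3,0,6.4],[0.3,0,7.8]],"dr":[[0,0,0],[0,0,0],[0,0,0],[0,0,0],[0,0,0]],"claw":[-1,-1,-1,-1,-1]}' >/dev/null
python3 -m creep '{"xyz":[[0,0,0],[0,0,0],[0,0,0],[0,0,0],[0,0,0]],"dr":[[0,0,0],[0,0,0],[0,0,0],[0,0,0],[0,0,0]],"claw":[-1,-1,-0.5,0,1]}' 40
python3 go.py 0.522 -0.1636 0.083 -4.7
python3 -m creep '{"xyz":[[0,0,0],[0,0,0],[0,0,0],[0,0,0],[0,0,0]],"dr":[[0,0,0],[0,0,0],[0,0,0],[0,0,0],[0,0,0]],"claw":[1,1,1,1,1]}' 40
python3 go.py 0.522 -0.1636 0.083 -4.7
```

```text
t: 2.7
tool_pos: [0.5226, -0.1624, 0.084]
tool_rot: [[0.086, 0.996, 0.001], [0.996, -0.086, -0.001], [-0.001, 0.001, -1.0]]
wrist_force: [-0.2, 0.1, 0.4]
opening: 0.0442
grip_force: 0.0
t 2.7 pos [ 0.5226 -0.1624  0.084 ] shift cm [-0.12 -0.05  0.1 ] dr [ 0.07  0.03 -0.24] F [-0.2  0.1  0.4] q6 -0.34
t: 3.2
tool_pos: [0.5228, -0.1625, 0.0841]
tool_rot: [[0.086, 0.996, 0.001], [0.996, -0.086, -0.001], [-0.001, 0.001, -1.0]]
wrist_force: [0.1, -0.2, 5.4]
opening: 0.0351
grip_force: 40.6
t 3.2 pos [ 0.5228 -0.1625  0.0841] shift cm [-0.11 -0.07  0.11] dr [ 0.08  0.04 -0.24] F [ 0.1 -0.2  5.4] q6 -0.34
```

```bash
python3 -m creep '{"xyz":[[0,0,-1],[0,0,-3],[0,0,-5.5],[0,0,-8],[0,0,-10.5]],"dr":[[0,0,0],[0,0,0],[0,0,0],[0,0,0],[0,0,0]],"claw":[1,1,1,1,1]}' 40
python3 -m creep '{"xyz":[[3,0,0],[6.5,0,0],[10,0,0],[13.5,0,0],[15.5,0,0]],"dr":[[0,0,0],[0,0,0],[0,0,1],[0,0,2],[0,0,2]],"claw":[1,1,1,1,1]}' 40
python3 go.py 0.5573 0.1376 0.19 -6.6
```

```text
t: 3.7
tool_pos: [0.5217, -0.162, 0.1891]
tool_rot: [[0.086, 0.996, -0.001], [0.996, -0.086, 0.0], [0.0, -0.001, -1.0]]
wrist_force: [-0.0, -0.3, -1.0]
opening: 0.0353
grip_force: 40.1
t: 4.2
tool_pos: [0.5349, -0.0053, 0.1883]
tool_rot: [[0.12, 0.993, -0.001], [0.993, -0.12, 0.001], [0.001, -0.001, -1.0]]
wrist_force: [-0.7, -0.1, -0.4]
opening: 0.0351
grip_force: 40.2
t 4.2 pos [ 0.5349 -0.0053  0.1883] shift cm [14.45  0.51 -0.16] dr [-0.07 -0.06 -0.27] F [-0.7 -0.1 -0.4] q6 -0.02
```

```bash
python3 -m creep '{"xyz":[[3.5,0.1,0],[7,0.2,0],[10,0.3,0],[13,0.5,0],[14.4,0.5,0]],"dr":[[0,0,0],[0,0,0],[0,0,0],[0,0,0],[0,0,0]],"claw":[1,1,1,1,1]}' 40 >/dev/null
python3 -m creep '{"xyz":[[0,0,2.5],[0,0,4],[0,0,5.2],[0,0,5.2],[0,0,5.2]],"dr":[[0,0,0],[0,0,0],[0,0,0],[0,0,0],[0,0,0]],"claw":[1,1,1,1,1]}' 40 >/dev/null
python3 go.py 0.5573 0.1376 0.17 -6.6
python3 - <<'E'
from cell import r
import cv2,numpy as np,pickle
d=r.get_image("scene");e=r.get_image("top");pickle.dump((d,e),open("p1.pkl","wb"))
a=d["image"][170:310,150:290];b=e["image"][140:220,140:240]
cv2.imwrite("pics/c4.png",np.hstack([cv2.resize(a,(500,500),interpolation=2),cv2.resize(b,(300,240),interpolation=2)] if 0 else [cv2.resize(a,(560,560),interpolation=2),cv2.copyMakeBorder(cv2.resize(b,(240,192)),0,368,0,0,0)]))
E
```

```text
t 5.2 pos [0.5581 0.1363 0.1437] shift cm [ 0.13 -0.08 -2.62] dr [ 0.23 -0.28 -0.39] F [-10.5   3.3  35.2] q6 0.24
```

View pics/c4.png

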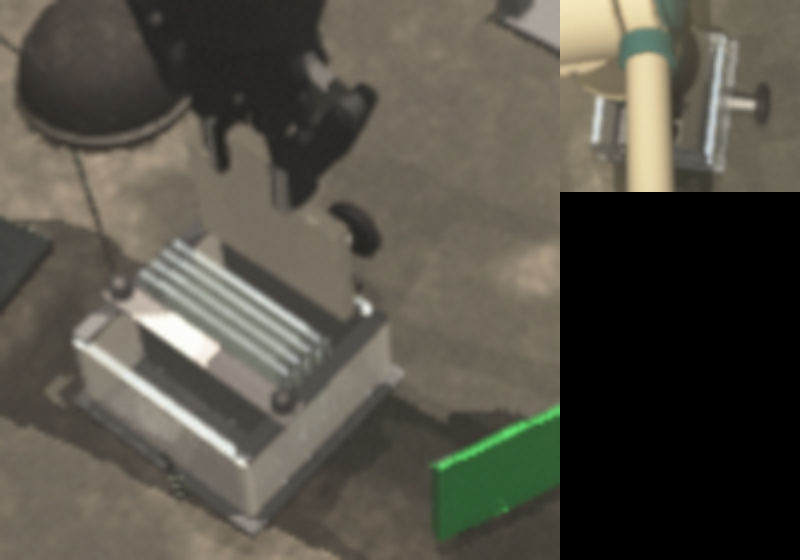

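The plate is resting on something (35 N), with its bottom corner at crop (358,318) close to the -x rail. I'll lift at once and then measure the offset.

```bash
python3 -m creep '{"xyz":[[0,0,-1],[0,0,-2],[0,0,-3],[0,0,-3],[0,0,-3]],"dr":[[0,0,0],[0,0,0],[0,0,0],[0,0,0],[0,0,0]],"claw":[1,1,1,1,1]}' 40
python3 go.py 0.5573 0.1376 0.17 -6.6
python3 - <<'E'
from h import *
from cell import r
d,e=pickle.load(open("p1.pkl","rb"))
yaw=np.radians(-6.6);c=np.array([.561,.170]);Rb=np.array([[np.cos(yaw),-np.sin(yaw)],[np.sin(yaw),np.cos(yaw)]])
f=lambda x,y:(150+x/4-.375,170+y/4-.375)
box=lambda P:np.round((P[:,:2]-c)@Rb*1000,1)
print("plate bottom corner",box(plane(d,[f(358,318)],.0687)))
print("shoulder corner right", box(plane(d,[f(355,248)],.0687+.072)))
print("wall tops corners (scene) +y-x, -y-x , +y+x",box(plane(d,[f(247,458),f(386,312),f(75,338)],.065)))
print("c4 top ends",box(plane(d,[f(330,345),f(180,240)],.08)), "c1",box(plane(d,[f(290,375),f(140,275)],.08)))
print("button",box(plane(d,[f(355,228)],.046)))
d2=r.get_image("scene");pickle.dump(d2,open("p2.pkl","wb"))
A=cv2.resize(d2["image"][190:280,170:260],None,fx=6,fy=6,interpolation=2);cv2.imwrite("pics/c5.png",A)
E
```

```text
t: 5.8
tool_pos: [0.5579, 0.1342, 0.1658]
tool_rot: [[0.121, 0.993, -0.001], [0.993, -0.121, -0.0], [-0.0, -0.001, -1.0]]
wrist_force: [-0.2, 0.6, -1.1]
opening: 0.0349
grip_force: 43.7
t 5.8 pos [0.5579 0.1342 0.1658] shift cm [ 0.33 -0.1  -0.42] dr [-0.04  0.02 -0.36] F [-0.2  0.6 -1.1] q6 0.24
plate bottom corner [[-53.2 -38.3]]
shoulder corner right [[-60.2 -31.4]]
wall tops corners (scene) +y-x, -y-x , +y+x [[-61.3  56. ]
 [-60.5 -52. ]
 [ 54.6  57.6]]
c4 top ends [[-57.9 -11.3]
 [ 46.4 -13.5]] c1 [[-53.8  14.3]
 [ 47.1  15.5]]
button [[ -3.  -95.3]]
```

View pics/c5.png

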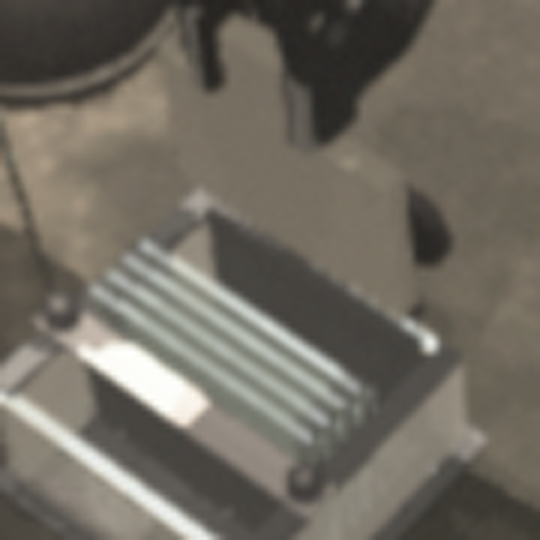

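```bash
python3 - <<'E'
from h import *
d=pickle.load(open("p2.pkl","rb"))
a=np.radians(-6.95);p=np.array([.5579,.1342]);u=np.array([np.cos(a),np.sin(a)]);v=np.array([-u[1],u[0]])
for n,x,y,z in[("botR",-.05,.005,-.076),("shR",-.05,.005,-.004),("shL",.05,.005,-.004),("tabRtop",-.018,.005,.026)]:
    X=[*(p+x*u+y*v),.1658+z]; q=proj(d,X)[0]; print(n,np.round((q-[170,190]+.42)*6))
f=lambda x,y:(170+x/6-.42,190+y/6-.42)
yaw=np.radians(-6.6);c=np.array([.561,.170]);Rb=np.array([[np.cos(yaw),-np.sin(yaw)],[np.sin(yaw),np.cos(yaw)]])
box=lambda P:np.round((P[:,:2]-c)@Rb*1000,1)
print(box(plane(d,[f(378,398),f(355,412),f(335,430),f(312,450),f(148,240),f(128,255),f(108,275),f(90,293)],.08)))
print("rail top: -y wall corners",box(plane(d,[f(462,350),f(432,342),f(200,192)],.065)),"screws",box(plane(d,[f(62,310),f(305,480)],.078)))
E
```

```text
botR [391. 329.]
shR [381. 196.]
shL [150.  48.]
tabRtop [298.  86.]
[[-58.7 -11.8]
 [-56.3  -2.9]
 [-55.6   6.5]
 [-54.8  17. ]
 [ 47.1 -13.2]
 [ 48.1  -4.1]
 [ 47.5   6.3]
 [ 47.1  15.7]]
rail top: -y wall corners [[-61.7 -52. ]
 [-51.4 -48.2]
 [ 56.5 -47.9]] screws [[ 50.8  25.8]
 [-59.6  26.2]]
```

```bash
cat > fit.py <<'E'
from h import *
from scipy.optimize import least_squares
def fit(d,pts,tcp,yaw,off=(-4.5,2.)):
    a=np.radians(yaw);u=np.array([np.cos(a),np.sin(a)]);v=np.array([-u[1],u[0]])
    def pr(q):
        out=[]
        for (x,y,z) in [k for k,_ in pts]:
            yy=y-.0;zz=z-.087;c,s=np.cos(q[2]),np.sin(q[2]);y2=c*yy-s*zz;z2=s*yy+c*zz
            out.append([*(np.array(tcp[:2])+(x+q[0])*u+(y2+q[1])*v),tcp[2]+.011+z2+q[3]])
        return proj(d,out)
    o=np.array([k for _,k in pts])
    s=least_squares(lambda q:np.r_[(pr(q)-o).ravel(),q[3]*400],[0,0,0,0]);return s.x,(pr(s.x)-o)
E
python3 - <<'E'
from fit import *
d=pickle.load(open("p2.pkl","rb"))
f=lambda x,y:(170+x/6-.42,190+y/6-.42)
print(fit(d,[((-.05,.005,0),f(415,308)),((-.05,.005,.072),f(408,190)),((-.018,.005,.072),f(318,140))],(.5579,.1342,.1658),-6.95))
print("scene rack tabs/shoulders")
S=pickle.load(open("scene0.pkl","rb"));g=lambda x,y:((x-500)/4+270-.375,y/4+125-.375)
P=plane(S,[g(583,64),g(654,100)],.110);print(P,P.mean(0))
A=cv2.resize(d["image"][190:250,190:245],None,fx=10,fy=10,interpolation=2);cv2.imwrite("pics/c6.png",cv2.convertScaleAbs(A,alpha=1.6))
E
```

```text
(array([-2.37741707e-03, -5.12263612e-03, -7.39875754e-02, -1.18909156e-05]), array([[ 0.55014872,  0.51439705],
       [-1.38619178, -0.38241156],
       [ 0.88339896, -0.10413447]]))
scene rack tabs/shoulders
[[ 0.55343989 -0.16673748  0.11      ]
 [ 0.50257505 -0.16039116  0.11      ]] [ 0.52800747 -0.16356432  0.11      ]
```

View pics/c6.png

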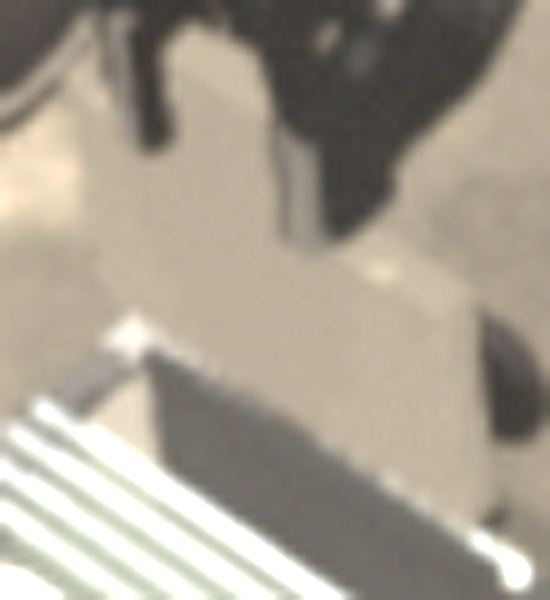

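The plate hangs tilted about 4° with its bottom at crop (485,520), towards -y and over the pressure plate. I'll correct the tilt and the y offset, then look again.

```bash
python3 -m creep '{"xyz":[[0,0,-0.5],[0.5,-0.1,-0.8],[1.0,-0.2,-0.8],[1.55,-0.2,-0.8],[1.55,-0.2,-0.8]],"dr":[[0,0,0],[0,2,0],[0,4.2,0],[0,4.2,0],[0,4.2,0]],"claw":[1,1,1,1,1]}' 40
python3 -m creep '{"xyz":[[0,0,0],[0,0,0],[0,0,0],[0,0,0],[0,0,0]],"dr":[[0,0,0],[0,0,0],[0,0,0],[0,0,0],[0,0,0]],"claw":[1,1,1,1,1]}' 40
python3 - <<'E'
from cell import r
from h import *
d2=r.get_image("scene");pickle.dump(d2,open("p3.pkl","wb"))
A=cv2.resize(d2["image"][195:270,170:255],None,fx=8,fy=8,interpolation=2);cv2.imwrite("pics/c7.png",cv2.convertScaleAbs(A,alpha=1.5))
E
```

```text
t: 6.35
tool_pos: [0.5579, 0.1504, 0.1741]
tool_rot: [[0.121, 0.993, 0.008], [0.99, -0.121, 0.072], [0.073, -0.0, -0.997]]
wrist_force: [0.9, -0.1, -1.3]
opening: 0.035
grip_force: 43.7
t: 6.85
tool_pos: [0.5578, 0.1501, 0.1743]
tool_rot: [[0.12, 0.993, 0.009], [0.99, -0.121, 0.073], [0.073, -0.0, -0.997]]
wrist_force: [-0.4, 0.5, -1.2]
opening: 0.0349
grip_force: 43.7
```

View pics/c7.png

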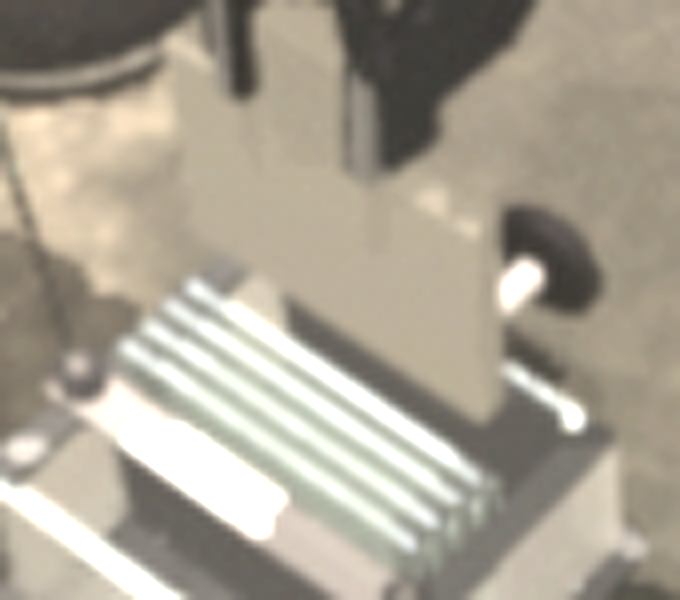

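The plate now hangs clear, with bottom corner (485,422) and the cassette-4 edge running from (195,280) to (490,480).

```bash
python3 - <<'E'
from fit import *
d=pickle.load(open("p3.pkl","rb"))
f=lambda x,y:(170+x/8-.44,195+y/8-.44)
tcp=(.5578,.1501,.1743)
q,res=fit(d,[((-.05,.005,0),f(486,422)),((-.05,.005,.072),f(490,240)),((.05,.005,.072),f(170,45)),((-.018,.005,.072),f(372,178)),((.05,.005,0),f(197,256))],tcp,-6.95)
print(q,res)
yaw=np.radians(-6.6);c=np.array([.561,.170]);Rb=np.array([[np.cos(yaw),-np.sin(yaw)],[np.sin(yaw),np.cos(yaw)]])
box=lambda P:np.round((P[:,:2]-c)@Rb*1000,1)
t=box(np.array([tcp]))[0];print("tcp box",t,"bottom centre",t+1000*np.array([q[0],q[1]+.087*np.sin(q[2])]))
print("botR at z", box(plane(d,[f(486,422),f(197,256)],.0983)))
print("c4 line",box(plane(d,[f(492,480),f(200,278)],.08)),"-x wall outer corner,-y",box(plane(d,[f(617,437)],.065)),"rail inner front", box(plane(d,[f(578,412),f(505,362)],.065)))
E
```

```text
[-0.00265092 -0.00294084  0.05675885 -0.00040835] [[ 0.17073983  1.63900805]
 [-0.7887437   0.57768936]
 [ 0.13298331 -0.13563435]
 [ 1.05647383  0.03747571]
 [-0.59957849 -2.34341136]]
tcp box [ -0.9 -20.1] bottom centre [ -3.55092261 -18.10547343]
botR at z [[-50.7 -15.6]
 [ 41.3  -9.7]]
c4 line [[-54.2 -12.4]
 [ 47.1 -14.1]] -x wall outer corner,-y [[-63.8 -49.6]] rail inner front [[-50.9 -49.5]
 [-25.7 -50.2]]
```

```bash
python3 -m creep '{"xyz":[[-0.2,0,0],[-0.2,0,0],[-0.2,0,0],[-0.2,0,0],[-0.2,0,0]],"dr":[[0,-2.5,0],[0,-2.5,0],[0,-2.5,0],[0,-2.5,0],[0,-2.5,0]],"claw":[1,1,1,1,1]}' 40 >/dev/null
python3 -m creep '{"xyz":[[0.03,0,0.6],[0.06,0,1.2],[0.1,0,1.8],[0.1,0,2.2],[0.1,0,2.2]],"dr":[[0,0,0],[0,0,0],[0,0,0],[0,0,0],[0,0,0]],"claw":[1,1,1,1,1]}' 40
python3 - <<'E'
from cell import r
from h import *
d2=r.get_image("scene");pickle.dump(d2,open("p4.pkl","wb"))
A=cv2.resize(d2["image"][195:270,170:255],None,fx=8,fy=8,interpolation=2);cv2.imwrite("pics/c8.png",cv2.convertScaleAbs(A,alpha=1.5))
E
python3 go.py 0.5573 0.147 0.17 -6.6
```

```text
t: 7.9
tool_pos: [0.5578, 0.15, 0.1537]
tool_rot: [[0.121, 0.993, 0.005], [0.992, -0.121, 0.03], [0.03, 0.001, -1.0]]
wrist_force: [-2.4, -0.2, 9.0]
opening: 0.0352
grip_force: 44.8
t 7.95 pos [0.5578 0.15   0.1537] shift cm [-0.26 -0.01 -1.64] dr [ 0.05 -1.73 -0.33] F [-2.   0.5  8.5] q6 0.23
```

Contact came at about 80 mm, so the plate is on top of cassette 4. I'll lift, shift 6 mm towards -y and retry gently.

```bash
python3 -m creep '{"xyz":[[0,0,-0.6],[0,0,-0.8],[-0.3,0,-0.8],[-0.6,0,-0.8],[-0.6,0,-0.8]],"dr":[[0,0,0],[0,0,0],[0,0,0],[0,0,0],[0,0,0]],"claw":[1,1,1,1,1]}' 40 >/dev/null
python3 -m creep '{"xyz":[[0,0,0.3],[0,0,0.6],[0,0,0.9],[0,0,1.1],[0,0,1.1]],"dr":[[0,0,0],[0,0,0],[0,0,0],[0,0,0],[0,0,0]],"claw":[1,1,1,1,1]}' 40
python3 go.py 0.5573 0.147 0.17 -6.6
python3 - <<'E'
from cell import r
from h import *
d2=r.get_image("scene");pickle.dump(d2,open("p4.pkl","wb"))
A=cv2.resize(d2["image"][195:270,170:255],None,fx=8,fy=8,interpolation=2);cv2.imwrite("pics/c8.png",cv2.convertScaleAbs(A,alpha=1.5))
E
```

```text
t: 8.95
tool_pos: [0.5568, 0.1439, 0.1485]
tool_rot: [[0.121, 0.993, 0.003], [0.992, -0.121, 0.029], [0.029, -0.001, -1.0]]
wrist_force: [0.6, -0.8, -1.2]
opening: 0.0347
grip_force: 43.7
t 8.95 pos [0.5568 0.1439 0.1485] shift cm [ 0.37  0.01 -2.14] dr [-0.05 -1.68 -0.34] F [ 0.6 -0.8 -1.2] q6 0.22
```

```bash
Z='{"xyz":[[0,0,0.4],[0,0,0.8],[-0.03,0,1.2],[-0.04,0,1.5],[-0.05,0,1.5]],"dr":[[0,0,0],[0,0,0],[0,0,0],[0,0,0],[0,0,0]],"claw":[1,1,1,1,1]}'; python3 -m creep '{"xyz":[[0,0,0.4],[0,0,0.8],[-0.03,0,1.2],[-0.04,0,1.5],[-0.05,0,1.5]],"dr":[[0,0,0],[0,0,0],[0,0,0],[0,0,0],[0,0,0]],"claw":[1,1,1,1,1]}' 40
```

```text
t: 9.5
tool_pos: [0.5568, 0.1438, 0.1333]
tool_rot: [[0.121, 0.993, 0.003], [0.992, -0.121, 0.029], [0.029, -0.001, -1.0]]
wrist_force: [-1.2, -0.9, -1.2]
opening: 0.0352
grip_force: 43.7
```

View pics/c8.png

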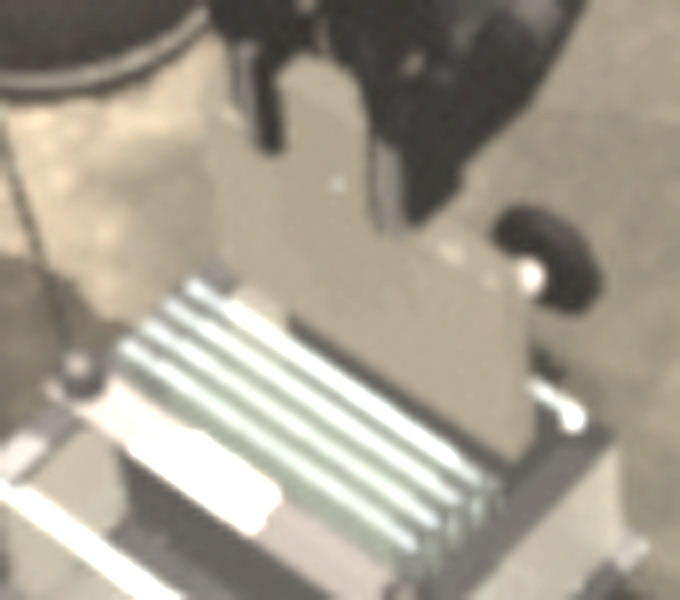

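The plate's lower edge sits behind cassette 4 (bottom corner (515,462)) with no contact force and is already below the wall top. I'll continue down.

```bash
python3 -m creep '{"xyz":[[0,0,0.5],[-0.03,0,1],[-0.04,0,1.5],[-0.06,0,2],[-0.07,0,2.4]],"dr":[[0,0,0],[0,0,0],[0,0,0],[0,0,0],[0,0,0]],"claw":[1,1,1,1,1]}' 40 | grep -E "pos|force"
python3 -m creep '{"xyz":[[0,0,0.4],[-0.03,0,0.8],[-0.04,0,1.2],[-0.06,0,1.6],[-0.06,0,1.9]],"dr":[[0,0,0],[0,0,0],[0,0,0],[0,0,0],[0,0,0]],"claw":[1,1,1,1,1]}' 40| grep -E "pos|force"
```

```text
tool_pos: [0.5569, 0.1438, 0.1093]
wrist_force: [0.2, 0.2, -1.2]
grip_force: 43.7
tool_pos: [0.557, 0.1438, 0.0906]
wrist_force: [0.6, -0.7, -0.8]
grip_force: 43.7
```

```bash
python3 -m creep '{"xyz":[[0,0,0.1],[0,0,0.2],[0,0,0.3],[0,0,0.4],[0,0,0.45]],"dr":[[0,0,0],[0,0,0],[0,0,0],[0,0,0],[0,0,0]],"claw":[1,1,1,1,1]}' 40 | grep -E "pos|force"
python3 -m creep '{"xyz":[[0,0,0.05],[0,0,0.1],[0,0,0.15],[0,0,0.2],[0,0,0.2]],"dr":[[0,0,0],[0,0,0],[0,0,0],[0,0,0],[0,0,0]],"claw":[1,1,1,1,1]}' 40| grep -E "pos|force"
```

```text
tool_pos: [0.5572, 0.144, 0.0865]
wrist_force: [-0.5, -0.4, -1.1]
grip_force: 43.7
tool_pos: [0.5571, 0.144, 0.0844]
wrist_force: [-0.5, 0.4, -0.6]
grip_force: 43.7
```

```bash
python3 -m creep '{"xyz":[[0,0,0.05],[0,0,0.1],[0,0,0.15],[0,0,0.15],[0,0,0.15]],"dr":[[0,0,0],[0,0,0],[0,0,0],[0,0,0],[0,0,0]],"claw":[1,1,1,1,1]}' 40 | grep -E "pos|force"
python3 -m creep '{"xyz":[[0,0,0.05],[0,0,0.1],[0,0,0.15],[0,0,0.15],[0,0,0.15]],"dr":[[0,0,0],[0,0,0],[0,0,0],[0,0,0],[0,0,0]],"claw":[1,1,1,1,1]}' 40| grep -E "pos|force"
```

```text
tool_pos: [0.5571, 0.1441, 0.0829]
wrist_force: [0.0, 0.4, -1.0]
grip_force: 43.7
tool_pos: [0.5571, 0.1442, 0.0819]
wrist_force: [-2.0, -0.1, 3.4]
grip_force: 44.1
```

The plate is on the floor. I'll slide it towards the cassettes to leave room for the second one, then release.

```bash
python3 -m creep '{"xyz":[[0.1,0,-0.1],[0.2,0,-0.1],[0.3,0,-0.1],[0.4,0,-0.1],[0.5,0,-0.1]],"dr":[[0,-0.8,0],[0,-1.6,0],[0,-1.6,0],[0,-1.6,0],[0,-1.6,0]],"claw":[1,1,1,1,1]}' 40 | grep -E "pos|force"
python3 -m creep '{"xyz":[[0.1,0,0],[0.2,0,0],[0.3,0,0],[0.4,0,0],[0.4,0,0]],"dr":[[0,0,0],[0,0,0],[0,0,0],[0,0,0],[0,0,0]],"claw":[1,1,1,1,1]}' 40| grep -E "pos|force"
```

```text
tool_pos: [0.5576, 0.1492, 0.0824]
wrist_force: [-1.1, -0.7, -1.1]
grip_force: 43.7
tool_pos: [0.5577, 0.1498, 0.0825]
wrist_force: [-0.9, -8.4, 0.2]
grip_force: 43.9
```

```bash
python3 -m creep '{"xyz":[[-0.05,0,0],[-0.05,0,0],[-0.05,0,0],[-0.05,0,0],[-0.05,0,0]],"dr":[[0,0,0],[0,0,0],[0,0,0],[0,0,0],[0,0,0]],"claw":[0,-1,-1,-1,-1]}' 40 | grep -E "pos|force|open"
python3 -m creep '{"xyz":[[0,0,-1],[0,0,-2.5],[0,0,-4.5],[0,0,-7],[0,0,-9]],"dr":[[0,0,0],[0,0,0],[0,0,0],[0,0,0],[0,0,0]],"claw":[-1,-1,-1,-1,-1]}' | grep -E "pos|force|open"
python3 go.py 0.522 -0.1945 0.18 -4.7
```

```text
tool_pos: [0.5582, 0.1529, 0.0827]
wrist_force: [-0.2, -0.3, -0.2]
opening: 0.0851
grip_force: 0.0
tool_pos: [0.5586, 0.1526, 0.1747]
wrist_force: [-0.0, 0.9, 0.1]
opening: 0.0853
grip_force: 0.0
t 14.5 pos [0.5586 0.1526 0.1747] shift cm [-34.89   0.56  -0.6 ] dr [ 0.1  -0.13 -2.24] F [-0.   0.9  0.1] q6 0.27
```

```bash
python3 -m creep '{"xyz":[[-4.4,0.1,0],[-8.8,0.1,0],[-13.2,0.2,0],[-17.6,0.3,0],[-22,0.3,0]],"dr":[[0,0,0],[0,0,-0.5],[0,0,-1],[0,0,-1.5],[0,0,-2.2]],"claw":[-1,-1,-1,-1,-1]}' >/dev/null
python3 -m creep '{"xyz":[[-4.3,0.6,0],[-8.6,0.7,0],[-12.7,0.8,0],[-12.7,0.8,0],[-12.7,0.8,0]],"dr":[[0,0,0],[0,0,0],[0,0,0],[0,0,0],[0,0,0]],"claw":[-1,-1,-1,-1,-1]}' |grep pos
python3 go.py 0.520 -0.193 0.083 -4.7
python3 - <<'E'
from cell import r
from h import *
d=r.get_image("scene");e=r.get_image("top");pickle.dump((d,e),open("p5.pkl","wb"))
A=cv2.resize(d["image"][195:295,165:265],(400,400),interpolation=2);B=cv2.resize(e["image"][140:220,140:220],(400,400),interpolation=2)
cv2.imwrite("pics/c9.png",cv2.convertScaleAbs(np.hstack([A,B]),alpha=1.2))
E
```

```text
tool_pos: [0.5319, -0.1943, 0.1725]
t 15.5 pos [ 0.5319 -0.1943  0.1725] shift cm [ 0.01 -1.2   8.95] dr [ 0.03 -0.12 -0.17] F [-0.3  0.  -0.2] q6 -0.39
```

View pics/c9.png

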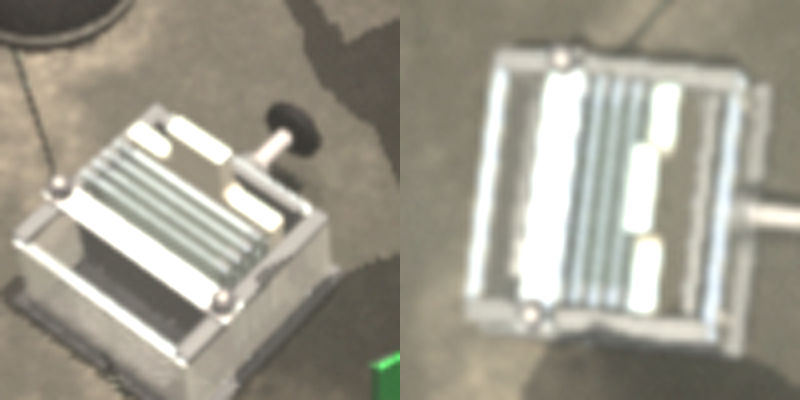

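Filler_1 stands squarely against the cassettes: its top edge runs from (665,115) to (645,275) in the top crop, and the pressure plate is at about (700,200). I compute the remaining gap from this view.

```bash
python3 - <<'E'
from h import *
d,e=pickle.load(open("p5.pkl","rb"))
f=lambda x,y:((x-400)/5+140-.4,y/5+140-.4)
yaw=np.radians(-6.6);c=np.array([.561,.170]);Rb=np.array([[np.cos(yaw),-np.sin(yaw)],[np.sin(yaw),np.cos(yaw)]])
box=lambda P:np.round((P[:,:2]-c)@Rb*1000,1)
print("shoulder centres",box(plane(e,[f(664,118),f(645,275)],.08)),"tab",box(plane(e,[f(641,188)],.11)))
print("plate inner?",box(plane(e,[f(705,100),f(687,300)],.071)))
print("wall inner -y",box(plane(e,[f(735,85),f(708,330)],.065)),"+y wall inner",box(plane(e,[f(500,80),f(475,300)],.065)), "button")
g=lambda x,y:(165+x/4-.375,195+y/4-.375)
print("scene: shoulders",box(plane(d,[g(148,140),g(252,207)],.08)),"tab",box(plane(d,[g(198,140)],.11)),"wall corner",box(plane(d,[g(327,215),g(155,108)],.065)))
# row profile in top image along box y at x=0..; print gray for gap region
G=cv2.cvtColor(e["image"],cv2.COLOR_BGR2GRAY)
for xb in(-30,30):
  for z in(.071,):
    ys=np.arange(-56,-8,2.);X=[[*(c+Rb@np.array([xb,y])/1000),z] for y in ys];q=proj(e,X).astype(np.float32)
    print(xb,list(zip(ys.astype(int),cv2.remap(G,q[:,:1],q[:,1:],cv2.INTER_LINEAR).ravel())))
E
```

```text
shoulder centres [[ 33.6 -25.3]
 [-35.2 -24.7]] tab [[ -1.1 -24.7]]
plate inner? [[ 44.5 -40.7]
 [-43.7 -42.5]]
wall inner -y [[ 53.4 -52.2]
 [-55.6 -52.1]] +y wall inner [[ 45.9  52.3]
 [-52.4  51.7]] button
scene: shoulders [[ 34.9 -22.5]
 [-35.8 -23.3]] tab [[ -2.9 -22.7]] wall corner [[-62.1 -50.8]
 [ 55.6 -48.4]]
-30 [(np.int64(-56), np.uint8(173)), (np.int64(-54), np.uint8(202)), (np.int64(-52), np.uint8(199)), (np.int64(-50), np.uint8(157)), (np.int64(-48), np.uint8(133)), (np.int64(-46), np.uint8(152)), (np.int64(-44), np.uint8(167)), (np.int64(-42), np.uint8(157)), (np.int64(-40), np.uint8(136)), (np.int64(-38), np.uint8(121)), (np.int64(-36), np.uint8(116)), (np.int64(-34), np.uint8(118)), (np.int64(-32), np.uint8(125)), (np.int64(-30), np.uint8(162)), (np.int64(-28), np.uint8(222)), (np.int64(-26), np.uint8(245)), (np.int64(-24), np.uint8(250)), (np.int64(-22), np.uint8(251)), (np.int64(-20), np.uint8(244)), (np.int64(-18), np.uint8(217)), (np.int64(-16), np.uint8(172)), (np.int64(-14), np.uint8(140)), (np.int64(-12), np.uint8(147)), (np.int64(-10), np.uint8(162))]
30 [(np.int64(-56), np.uint8(178)), (np.int64(-54), np.uint8(201)), (np.int64(-52), np.uint8(193)), (np.int64(-50), np.uint8(151)), (np.int64(-48), np.uint8(132)), (np.int64(-46), np.uint8(149)), (np.int64(-44), np.uint8(160)), (np.int64(-42), np.uint8(151)), (np.int64(-40), np.uint8(133)), (np.int64(-38), np.uint8(122)), (np.int64(-36), np.uint8(119)), (np.int64(-34), np.uint8(120)), (np.int64(-32), np.uint8(128)), (np.int64(-30), np.uint8(170)), (np.int64(-28), np.uint8(226)), (np.int64(-26), np.uint8(245)), (np.int64(-24), np.uint8(250)), (np.int64(-22), np.uint8(248)), (np.int64(-20), np.uint8(236)), (np.int64(-18), np.uint8(204)), (np.int64(-16), np.uint8(160)), (np.int64(-14), np.uint8(141)), (np.int64(-12), np.uint8(152)), (np.int64(-10), np.uint8(164))]
```

In the top view the back face of the filler is at about -30 mm and the pressure plate face at about -42 mm, so roughly 12 mm is left, which is less than the 14 mm travel. One plate may be enough, so I'll test it with the button. I go in front of the button with the fingers shut.

```bash
python3 -m creep '{"xyz":[[4.5,0,0],[9,0,0],[13.5,-0.2,1],[18,-0.4,3],[21,-0.5,5]],"dr":[[0,0,0],[0,0,1],[0,0,2],[0,0,2],[0,0,2]],"claw":[1,1,1,1,1]}' 40 |grep pos
python3 go.py 0.5457 0.0350 0.032 -6.6
```

```text
tool_pos: [0.5438, 0.0207, 0.1227]
t 16.1 pos [0.5438 0.0207 0.1227] shift cm [1.42 0.01 9.07] dr [ 0.07 -0.17  0.07] F [ 0.7 -1.   0. ] q6 0.02
```

```bash
python3 -m creep '{"xyz":[[0,0,2],[0,0,4],[0,0,6],[0,0,8],[0,0,9]],"dr":[[0,0,0],[0,0,0],[0,0,0],[0,0,0],[0,0,0]],"claw":[1,1,1,1,1]}' 40 |grep -E "pos|force|open"
python3 -m creep '{"xyz":[[0.4,0,0],[0.8,0,0],[1.2,0,0],[1.6,0,0],[1.6,0,0]],"dr":[[0,0,0],[0,0,0],[0,0,0],[0,0,0],[0,0,0]],"claw":[1,1,1,1,1]}' |grep -E "pos|force|open"
python3 -m creep '{"xyz":[[0.2,0,0],[0.4,0,0],[0.6,0,0],[0.8,0,0],[0.8,0,0]],"dr":[[0,0,0],[0,0,0],[0,0,0],[0,0,0],[0,0,0]],"claw":[1,1,1,1,1]}' |grep -E "pos|force"
python3 - <<'E'
from cell import r
from h import *
pickle.dump((r.get_image("scene"),r.get_image("top")),open("p6.pkl","wb"))
E
```

```text
tool_pos: [0.543, 0.0181, 0.0312]
wrist_force: [-1.0, -0.1, -0.5]
opening: -0.0001
grip_force: 0.0
tool_pos: [0.5468, 0.0328, 0.0331]
wrist_force: [0.0, -0.4, -0.2]
opening: 0.0002
grip_force: 0.0
tool_pos: [0.5472, 0.0403, 0.0324]
wrist_force: [-0.0, 0.6, -0.4]
grip_force: 0.0
```

```bash
python3 -m creep '{"xyz":[[0.3,0,0],[0.6,0,0],[0.9,0,0],[1.2,0,0],[1.2,0,0]],"dr":[[0,0,0],[0,0,0],[0,0,0],[0,0,0],[0,0,0]],"claw":[1,1,1,1,1]}' |grep -E "pos|force"
for i in 1 2 3 4 5; do python3 -m creep '{"xyz":[[0.1,0,0],[0.2,0,0],[0.2,0,0],[0.2,0,0],[0.2,0,0]],"dr":[[0,0,0],[0,0,0],[0,0,0],[0,0,0],[0,0,0]],"claw":[1,1,1,1,1]}' |grep -E "pos|wrist"; done
```

```text
tool_pos: [0.5486, 0.0525, 0.0325]
wrist_force: [-0.5, -0.5, 0.3]
grip_force: 0.0
tool_pos: [0.5489, 0.054, 0.0325]
wrist_force: [-0.1, -0.2, -0.6]
tool_pos: [0.5491, 0.056, 0.0325]
wrist_force: [0.4, 0.0, -0.3]
tool_pos: [0.5493, 0.058, 0.0325]
wrist_force: [0.2, -0.5, 0.1]
tool_pos: [0.5496, 0.0598, 0.0325]
wrist_force: [0.2, -1.4, 0.8]
tool_pos: [0.5498, 0.062, 0.0325]
wrist_force: [-0.2, -2.6, -0.3]
```

```bash
for i in 1 2 3 4; do python3 -m creep '{"xyz":[[0.1,0,0],[0.1,0,0],[0.1,0,0],[0.1,0,0],[0.1,0,0]],"dr":[[0,0,0],[0,0,0],[0,0,0],[0,0,0],[0,0,0]],"claw":[1,1,1,1,1]}' |grep -E "pos|wrist"; python3 -c "
from cell import r
import numpy as np,time
print(r.read_state()['tool_pos'][1])"; done
```

```text
tool_pos: [0.5499, 0.063, 0.0325]
wrist_force: [-0.4, -1.2, 0.2]
0.06295620448111547
tool_pos: [0.5501, 0.0639, 0.0325]
wrist_force: [-0.3, -2.4, -0.2]
0.06394897253602916
tool_pos: [0.5502, 0.065, 0.0325]
wrist_force: [0.1, -2.2, 0.2]
0.06496391160572126
tool_pos: [0.5503, 0.066, 0.0325]
wrist_force: [-0.0, -2.8, 0.2]
0.06598583690097186
```

```bash
for i in 1 2 3 4; do python3 -m creep '{"xyz":[[0.1,0,0],[0.1,0,0],[0.1,0,0],[0.1,0,0],[0.1,0,0]],"dr":[[0,0,0],[0,0,0],[0,0,0],[0,0,0],[0,0,0]],"claw":[1,1,1,1,1]}' |grep -E "pos|wrist"; done
```

```text
tool_pos: [0.5504, 0.0669, 0.0325]
wrist_force: [0.3, -2.7, 0.0]
tool_pos: [0.5505, 0.0679, 0.0325]
wrist_force: [0.3, -2.0, -0.3]
tool_pos: [0.5506, 0.0689, 0.0325]
wrist_force: [0.9, -3.0, -0.1]
tool_pos: [0.5508, 0.0699, 0.0325]
wrist_force: [-0.1, -2.1, -1.1]
```

```bash
for i in 1 2; do python3 -m creep '{"xyz":[[0.05,0,0],[0.1,0,0],[0.1,0,0],[0.1,0,0],[0.1,0,0]],"dr":[[0,0,0],[0,0,0],[0,0,0],[0,0,0],[0,0,0]],"claw":[1,1,1,1,1]}' |grep -E "pos|wrist"; done
```

```text
tool_pos: [0.5509, 0.0709, 0.0325]
wrist_force: [0.5, -4.2, 0.6]
tool_pos: [0.5509, 0.0714, 0.0325]
wrist_force: [-0.6, -5.6, 0.4]
```

```bash
python3 - <<'E'
from cell import r
from h import *
d=r.get_image("scene");e=r.get_image("top");pickle.dump((d,e),open("p7.pkl","wb"))
d0,e0=pickle.load(open("p6.pkl","rb"))
A=[cv2.resize(k["image"][218:273,185:260],(400,293),interpolation=2) for k in(d0,d)]
B=[cv2.resize(k["image"][145:215,180:240],(343,293*400//343*343//400+7),interpolation=2) for k in(e0,e)]
B=[cv2.resize(b,(400,293)) for b in B]
cv2.imwrite("pics/c10.png",cv2.convertScaleAbs(np.vstack([np.hstack(A),np.hstack(B)]),alpha=1.3))
E
```

```text
(no output)
```

View pics/c10.png

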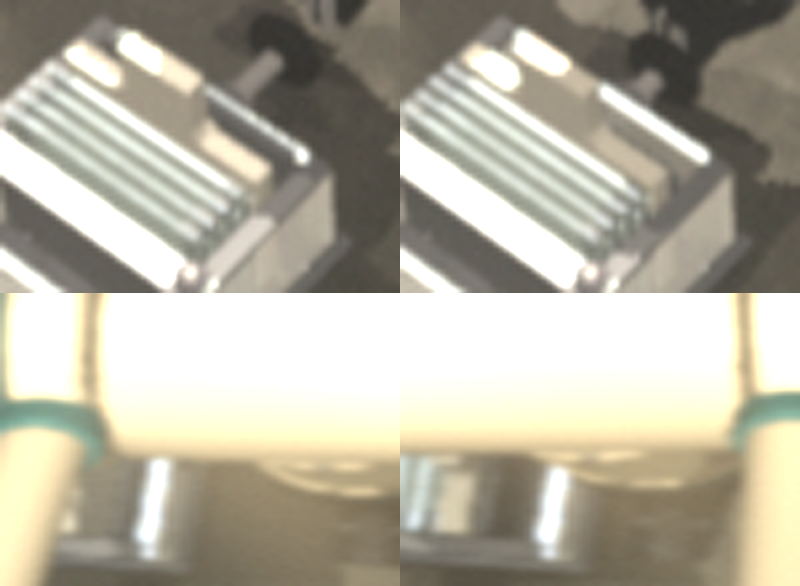

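In the scene views, before (left) and after (right), the pressure plate appears up against the filler at about (665,185) and the stack looks slightly shifted. I'll quantify that without another picture.

```bash
python3 - <<'E'
from h import *
d0,e0=pickle.load(open("p6.pkl","rb"));d,e=pickle.load(open("p7.pkl","rb"))
g=lambda k:cv2.cvtColor(k["image"],cv2.COLOR_BGR2GRAY).astype(np.float32)
a,b=g(d0),g(d)
def ecc(x0,y0,x1,y1):
    W=np.eye(2,3,dtype=np.float32)
    try:
        c,W=cv2.findTransformECC(a[y0:y1,x0:x1],b[y0:y1,x0:x1],W,cv2.MOTION_TRANSLATION,(3,200,1e-5),None,3);return np.round([c,W[0,2],W[1,2]],2)
    except cv2.error: return None
f=lambda x,y:(int(185+x/5.33),int(218+y/5.33))
for n,p,q in[("tab/shoulder",(60,20),(215,140)),("c ends R",(170,150),(280,240)),("cass mid",(60,70),(170,190)),("stop bar",(20,140),(190,290)),("wall -x",(240,170),(350,280)),("button",(230,10),(330,110))]:
    print(n,ecc(*f(*p),*f(*q)))
yaw=np.radians(-6.6);c=np.array([.561,.170]);Rb=np.array([[np.cos(yaw),-np.sin(yaw)],[np.sin(yaw),np.cos(yaw)]])
P=lambda y,z:proj(d,[*(c+Rb@np.array([0,y])),z])[0]
print("px per +1mm y",P(-.02,.09)-P(-.021,.09))
# profile across filler -> pressure plate, top image, x=-35 mm
G=g(e);G0=g(e0)
for im,nm in((G0,"before"),(G,"after")):
  for xb in(-43,-38):
    ys=np.arange(-52,-10,2.);X=[[*(c+Rb@np.array([xb,y])/1000),.071] for y in ys];q=proj(e,X).astype(np.float32)
    print(nm,xb,[(int(y),int(v)) for y,v in zip(ys,cv2.remap(im,q[:,:1],q[:,1:],1).ravel())])
E
```

```text
tab/shoulder [ 0.92 -0.52  0.27]
c ends R [0.75 0.87 0.61]
cass mid [ 0.75 -0.11  0.06]
stop bar [ 1.   -0.04 -0.01]
wall -x [0.78 0.3  0.8 ]
button None
px per +1mm y [-0.32747653  0.31185454]
before -43 [(-52, 201), (-50, 161), (-48, 117), (-46, 96), (-44, 96), (-42, 100), (-40, 101), (-38, 104), (-36, 105), (-34, 105), (-32, 108), (-30, 126), (-28, 150), (-26, 157), (-24, 149), (-22, 148), (-20, 159), (-18, 173), (-16, 181), (-14, 190), (-12, 195)]
before -38 [(-52, 196), (-50, 154), (-48, 110), (-46, 94), (-44, 100), (-42, 103), (-40, 105), (-38, 106), (-36, 107), (-34, 107), (-32, 109), (-30, 117), (-28, 130), (-26, 140), (-24, 143), (-22, 150), (-20, 163), (-18, 175), (-16, 184), (-14, 192), (-12, 197)]
after -43 [(-52, 208), (-50, 169), (-48, 122), (-46, 93), (-44, 81), (-42, 76), (-40, 72), (-38, 72), (-36, 73), (-34, 81), (-32, 88), (-30, 93), (-28, 106), (-26, 129), (-24, 150), (-22, 158), (-20, 159), (-18, 159), (-16, 148), (-14, 125), (-12, 141)]
after -38 [(-52, 201), (-50, 160), (-48, 113), (-46, 90), (-44, 83), (-42, 79), (-40, 76), (-38, 74), (-36, 76), (-34, 84), (-32, 90), (-30, 95), (-28, 104), (-26, 125), (-24, 148), (-22, 158), (-20, 159), (-18, 157), (-16, 148), (-14, 139), (-12, 147)]
```

The filler moved about 1.3 mm in +y under the push, so the plate is touching it. Now I check the travel at which it grips against the 14 mm hard stop: back off and find the first contact precisely.

```bash
cat > avg.py <<'E'
from cell import r
import numpy as np
F=[];Y=[]
for i in range(10):
    r.get_image("top");s=r.read_state();F.append(s["wrist_force"]);Y.append(s["tool_pos"][1])
print(round(np.mean(Y),5),np.round(np.mean(F,0),2),"sd",np.round(np.std(F,0)[1],2))
E
python3 avg.py
python3 -m creep '{"xyz":[[-0.4,0,0],[-0.8,0,0],[-1.2,0,0],[-1.6,0,0],[-1.6,0,0]],"dr":[[0,0,0],[0,0,0],[0,0,0],[0,0,0],[0,0,0]],"claw":[1,1,1,1,1]}' >/dev/null
python3 avg.py
for i in 1 2 3 4 5; do python3 -m creep '{"xyz":[[0.1,0,0],[0.1,0,0],[0.1,0,0],[0.1,0,0],[0.1,0,0]],"dr":[[0,0,0],[0,0,0],[0,0,0],[0,0,0],[0,0,0]],"claw":[1,1,1,1,1]}' >/dev/null; python3 avg.py; done
```

```text
0.0714 [ 0.32 -5.52  0.08] sd 0.33
0.05627 [0.13 0.18 0.14] sd 0.34
0.05702 [-0.11 -0.06  0.09] sd 0.41
0.05802 [-0.22 -0.08  0.08] sd 0.68
0.05897 [ 0.15 -0.78  0.31] sd 0.51
0.06 [ 0.15 -1.91  0.14] sd 0.36
0.061 [-0.19 -1.89  0.06] sd 0.49
```

First contact is at 0.0588 and the stack goes firm at 0.0709. That is about 12 mm of travel, clear of the 14 mm stop, so one plate is enough. Now I push and hold.

```bash
python3 -m creep '{"xyz":[[0.3,0,0],[0.6,0,0],[0.9,0,0],[1.0,0,0],[1.05,0,0]],"dr":[[0,0,0],[0,0,0],[0,0,0],[0,0,0],[0,0,0]],"claw":[1,1,1,1,1]}' >/dev/null; python3 avg.py
for i in 1 2; do python3 -m creep '{"xyz":[[0.05,0,0],[0.1,0,0],[0.1,0,0],[0.1,0,0],[0.1,0,0]],"dr":[[0,0,0],[0,0,0],[0,0,0],[0,0,0],[0,0,0]],"claw":[1,1,1,1,1]}' >/dev/null; python3 avg.py; done
```

```text
0.07138 [ 0.09 -3.22  0.39] sd 0.36
0.07161 [-0.18 -5.72  0.21] sd 0.31
0.07202 [-0.26 -7.52  0.36] sd 0.41
```

```bash
for i in 1 2 3; do python3 -m creep '{"xyz":[[0.05,0,0],[0.1,0,0],[0.1,0,0],[0.1,0,0],[0.1,0,0]],"dr":[[0,0,0],[0,0,0],[0,0,0],[0,0,0],[0,0,0]],"claw":[1,1,1,1,1]}' >/dev/null; python3 avg.py; done
python3 - <<'E'
from h import *
from cell import r
d0,e0=pickle.load(open("p6.pkl","rb"));d1,_=pickle.load(open("p7.pkl","rb"));d=r.get_image("scene")
print("t",r.read_state()["t"])
g=lambda k:cv2.cvtColor(k["image"],cv2.COLOR_BGR2GRAY).astype(np.float32)
f=lambda x,y:(int(185+x/5.33),int(218+y/5.33))
for nm,A in(("p6",d0),("p7",d1)):
  for n,p,q in[("tab/shoulder",(60,20),(215,140)),("stop bar",(20,140),(190,290)),("button",(230,10),(330,110))]:
    (x0,y0),(x1,y1)=f(*p),f(*q)
    try:c,W=cv2.findTransformECC(g(A)[y0:y1,x0:x1],g(d)[y0:y1,x0:x1],np.eye(2,3,dtype=np.float32),cv2.MOTION_TRANSLATION,(3,200,1e-5),None,3);print(nm,n,round(c,2),W[:,2])
    except cv2.error:print(nm,n,None)
E
```

```text
0.07201 [ -0.35 -10.58   0.87] sd 0.4
0.07201 [ -1.17 -13.6    1.2 ] sd 0.51
0.07201 [ -0.94 -16.64   1.59] sd 0.49
t 38.35
p6 tab/shoulder 0.89 [-0.6142334   0.41955572]
p6 stop bar 1.0 [-0.09475474 -0.00771604]
p6 button None
p7 tab/shoulder 0.99 [-0.12580235  0.16369906]
p7 stop bar 1.0 [-0.05382172  0.00210927]
p7 button 0.97 [-0.22728086  0.12578814]
```

The firm point is now 0.0720, which is about 13 mm of travel and too near the 14 mm stop to trust. I'll check the end-stop position and the cassette pitch directly in the pictures I have.

```bash
python3 - <<'E'
from h import *
T=pickle.load(open("top0.pkl","rb"));_,e=pickle.load(open("p5.pkl","rb"));d5=pickle.load(open("p5.pkl","rb"))[0]
yaw=np.radians(-6.6);c=np.array([.561,.170]);Rb=np.array([[np.cos(yaw),-np.sin(yaw)],[np.sin(yaw),np.cos(yaw)]])
def prof(k,z,ys,xs=(-25,-15,-5,5,15,25)):
    G=cv2.cvtColor(k["image"],cv2.COLOR_BGR2GRAY);o=[]
    for xb in xs:
        q=proj(k,[[*(c+Rb@np.array([xb,y])/1000),z] for y in ys]).astype(np.float32);o.append(cv2.remap(G,q[:,:1],q[:,1:],2).ravel())
    return np.mean(o,0).astype(int)
ys=np.arange(-32,36,1.)
for n,k in(("top0",T),("p5top",e),("p5scene",d5)):
    print(n,"z80",list(zip(ys.astype(int).tolist(),prof(k,.079,ys).tolist())))
E
```

```text
top0 z80 [(-32, 184), (-31, 175), (-30, 163), (-29, 149), (-28, 138), (-27, 128), (-26, 123), (-25, 121), (-24, 122), (-23, 125), (-22, 130), (-21, 135), (-20, 141), (-19, 145), (-18, 146), (-17, 144), (-16, 143), (-15, 146), (-14, 153), (-13, 164), (-12, 173), (-11, 176), (-10, 170), (-9, 160), (-8, 150), (-7, 147), (-6, 151), (-5, 161), (-4, 171), (-3, 176), (-2, 171), (-1, 161), (0, 149), (1, 144), (2, 149), (3, 163), (4, 178), (5, 187), (6, 185), (7, 171), (8, 153), (9, 141), (10, 145), (11, 166), (12, 197), (13, 226), (14, 244), (15, 251), (16, 254), (17, 254), (18, 254), (19, 254), (20, 254), (21, 254), (22, 254), (23, 254), (24, 254), (25, 254), (26, 253), (27, 247), (28, 236), (29, 220), (30, 202), (31, 187), (32, 177), (33, 169), (34, 160), (35, 149)]
p5top z80 [(-32, 128), (-31, 137), (-30, 147), (-29, 156), (-28, 163), (-27, 170), (-26, 183), (-25, 201), (-24, 220), (-23, 235), (-22, 242), (-21, 243), (-20, 238), (-19, 230), (-18, 221), (-17, 215), (-16, 210), (-15, 206), (-14, 202), (-13, 194), (-12, 183), (-11, 169), (-10, 156), (-9, 144), (-8, 137), (-7, 137), (-6, 144)
[... 516 characters left out ...]
(-27, 166), (-26, 168), (-25, 170), (-24, 169), (-23, 168), (-22, 167), (-21, 166), (-20, 162), (-19, 152), (-18, 140), (-17, 135), (-16, 143), (-15, 167), (-14, 197), (-13, 217), (-12, 221), (-11, 204), (-10, 175), (-9, 149), (-8, 139), (-7, 147), (-6, 166), (-5, 183), (-4, 190), (-3, 182), (-2, 163), (-1, 145), (0, 135), (1, 140), (2, 154), (3, 170), (4, 178), (5, 174), (6, 160), (7, 143), (8, 135), (9, 140), (10, 152), (11, 168), (12, 177), (13, 175), (14, 161), (15, 144), (16, 130), (17, 124), (18, 122), (19, 126), (20, 140), (21, 172), (22, 211), (23, 239), (24, 251), (25, 253), (26, 253), (27, 253), (28, 253), (29, 253), (30, 253), (31, 252), (32, 252), (33, 253), (34, 252), (35, 239)]
```

The pictures fit a tight stack: the pitch is 8.2 mm and the end-stop edge is at about 13 mm. At 0.0590 the button had not yet reached its 1.4 N preload, and the push locks dead at 0.0720. That is at most 13.1 mm of travel, short of the 14 mm stop, so one plate grips. I ease back to about 13.5 N on the button (10 N on the stack plus the spring) and hand in.

```bash
python3 -m creep '{"xyz":[[-0.05,0,0],[-0.1,0,0],[-0.1,0,0],[-0.1,0,0],[-0.1,0,0]],"dr":[[0,0,0],[0,0,0],[0,0,0],[0,0,0],[0,0,0]],"claw":[1,1,1,1,1]}' >/dev/null; python3 avg.py; python3 -c "
from cell import r
print(r.close_job())"
```

```text
0.07202 [ -0.84 -13.65   1.17] sd 0.56
the job is handed in; nothing more can be done
None
```

I stood one filler plate fully down next to the cassettes and handed the job in with the button held at 13.7 N, about 10.5 N of it on the stack after the spring. The stack locked at about 13 mm of the 14 mm travel, so one plate looks enough, but that margin is only about 1 mm and I did not confirm it separately. The first lowering attempt pressed the plate onto the box with 35 N before I corrected it.

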